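Stand the reference pin in the stage and hold the hand gauge on its mark

TASK

On the inspection bench, take the plain straight pin out of the wooden rack, stand it fully home in the bore of the steel stage block and let go of it. Then draw the hand gauge out of its leaning holster and hold it upright with its sprung plunger resting on the marked spot in the middle of the pin's top, pressed gently until the plunger is about half way in. Finish while still holding the gauge there; leave the other pins, the brass weight and the wooden case alone.

Things in the scene. Friction and masses are not known exactly. Their poses are not given: they have to be found in the camera images.
- pin: Plain straight steel pin, loose, about 0.2 kg: a round body 24 mm in diameter, 50 mm tall, with a flat top, above a foot 16 mm in diameter, 25 mm long (chamfered end). Origin on its axis at the shoulder between body (z 0 to 50 mm) and foot (z -25 to 0); z up. It starts standing in any one of the rack's three holes, resting on its shoulder on the rack's top.
- spot (a point): The marked spot: a dark dot in a dark 12 mm ring in the middle of the pin's flat top, 50 mm above the pin's origin.
- rack: Fixed wooden rack, 60 mm (its x) by 170 mm (its y) by 30 mm high. Three 19 mm holes in a row along its y, 56 mm apart, the middle one at the centre. Origin at the centre of its underside, z up; only its place and yaw vary.
- fixture: Fixed steel stage block, 90 x 90 x 35 mm high, with one round bore in the middle of its top. Origin at the centre of its underside, z up.
- bore (a point): Centre of the bore's mouth on the stage block's top face, 35 mm above the bench. The bore is 17.6 mm wide with a 2 mm chamfer and 29 mm deep; the pin is home when its shoulder rests on the top face.
- holster: Fixed holster: steel foot 100 (its x) x 75 mm with a black pocket leaning 20 degrees from vertical, its open mouth towards the holster's -x. Pocket 35 mm deep along its leaning axis, inside 38.5 x 26.5 mm, outside 48.5 x 36.5 mm. Origin at the centre of its underside, z up; the centre of the pocket's floor lies 48 mm above it.
- gauge: Hand gauge, loose, about 0.22 kg: grey box-shaped body 36 (its x) x 24 (y) x 100 mm (z), display on the +x face, sprung plunger below. Origin: centre of the body's lower end; z along the body, away from the plunger. Starts on the pocket's floor, lower 35 mm inside, top leaning 20-22 degrees to its -x; draw it out along its z. Grip its flat y sides (24 mm apart), best near z = 80 mm.
- tip (a point): Round end (8 mm in diameter) of the gauge's steel plunger, on the gauge's axis, 30 mm below the gauge's origin when the plunger is fully out.
- plunger (a joint): How far the gauge's plunger is pushed into its body, m: 0 fully out, 0.012 at its stop. A spring pushes it out with 1.5 N at 0 and 0.5 N more for each mm: about 4.5 N half way in (6 mm), 7.5 N at the stop.
- hex_pin: Steel pin with a hexagonal head 30 mm across on a thinner neck, 40 mm tall above its shoulder, in another hole of the rack; leave alone. Origin at its shoulder, z up.
- cone_pin: Steel pin tapering to a narrow nose, 55 mm tall above its shoulder, in another hole of the rack; leave alone. Origin at its shoulder, z up.
- weight: Knobbed brass weight, 44 mm in diameter, 56 mm tall, standing on the bench; leave alone. Origin at the centre of its underside.
- block_case: Dark wooden gauge-block case, 70 x 110 x 35 mm, on the bench; leave alone. Origin at the centre of its underside.
There are look-alikes about, which are no part of the job. Leave any blue or red look-alike of the fixture alone.

How it is judged:
By the outcome, as a careful person would: the job done as asked, in the order asked, and still so for the second after the job is handed in, while the arm keeps its last pose, push and grip.
It also fails if it takes over 56 s, if anything falls off the work surface, if the arm or the gripper's body presses on something with over 40 N, if the wrist force passes 120 N, or if a joint passes its speed limit or range.

ROBOT

A 7-joint arm with a two-finger parallel gripper is mounted at the origin on the work surface. World frame = base frame: x ahead of the robot, y to its left, z up, the work surface at z = 0. Lengths are in m, angles in rad, forces in N, time in s.
With the tool pointing down it reaches from about 0.35 to 0.9 m from the base axis. Payload 19.9 kg.
Tool frame: the origin (TCP) lies between the finger pads; the fingertips stand 19 mm ahead of it and the grasp point (between the pads) is the TCP; z points along the fingers, y is the line along which they close (so a half turn about z gives the same grasp; the last joint's range is limited). The gripper opens to 94 mm and grips with 3 to 60 N. Pads are 16 mm wide; open, the fingers measure 119 mm over their backs; the gripper's body (75 mm by 177 mm) begins 78 mm behind the grasp point.
Start: joints at [1.121, 0.417, -0.01, 1.614, 0.005, 1.111, -0.053], TCP at [0.248, -0.574, 0.224] pointing down, gripper open.
Joint ranges: [-2.81, 2.81], [-0.39, 2.02], [-1.27, 1.25], [0.06, 2.57], [-1.19, 4.33], [0.19, 2], [-2.82, 2.82]. Speed limits (rad/s): [1.89, 1.89, 2.39, 2.39, 3.01, 3.01, 3.01].

INTERFACE

Orientations are given as a 3x3 rotation matrix whose columns are the frame's x, y, z axes.
In Python, from rig import robot gives the robot as it stands. Calls block until the motion is done:
- robot.move_ptp(position, orientation): joint-space move of the TCP to a pose.
- robot.move_linear(position, velocity=0.15, frame=None, threshold=None): straight line of the TCP; frame=None keeps the orientation; velocity is the mean speed in m/s. With threshold (N) it stops when the force on the tool has changed by that much, and returns True; else False.
- robot.goto_joints(angles): joint-space move.
- robot.gripper_to(opening): finger opening in m; the grip force is fixed at half the most; returns when the fingers have stopped.
- robot.pause(seconds).
- robot.ik(position, orientation): joint angles nearest the present ones, or None.
- robot.get_state(): the state.
- robot.grab_frame(name): name is "scene" or "side" or "wrist"; returns the picture (400x640x3 uint8, red, green, blue); there is no depth.
- robot.camera_info(name): a dict with "fx", "fy", "cx", "cy" (pixels), "rvec" (rotation vector, rad) and "tvec" (3), from world to camera coordinates, as OpenCV has them. Camera axes: x right, y down, z forward; pixel columns grow to the right and rows downward; lengths in m; the calibration is good to about 2 mm. A picture is of the moment at which its call begins: read the wrist's pose just before it. camera_info takes no time and is no camera call; for the wrist camera it gives the pose at the moment of the call.
A pose or a line that the arm cannot do raises robot.PlanningError and nothing moves.
- robot.sign_off(): hands the job in; it is judged then, once.
The state is a dict: "time": time; "qpos": joint angles; "joint_vel": joint speeds; "effort": joint torques, N m; "ee_pos": TCP position; "tool_rot": TCP orientation; "force": force on the tool from outside, world axes, zero at the start; "moment": the same for the moment, N m; "opening": finger opening in m; "grasp_force": force on a finger pad.
Only numpy, scipy, OpenCV 4.12 (cv2) and the standard library are available. Lean on these libraries where they do the work, as an engineer would, in place of code of your own. Each camera call takes 0.05 s, during which the arm holds its last target. There are 200 camera calls.

## Working session

There is one attempt and no reset: what is moved stays moved. The work goes in short steps, each a Python script; the robot and the scene stay as the last script left them, time stands still between calls to the robot, and variables do not carry over. Pictures are saved under pics/ and viewed, at most 13 in all, crops included, and the job is handed in when it is done.

```bash
ls; mkdir -p pics
python3 - <<'E'
from rig import robot
import cv2,numpy as np
for n in ["scene","side","wrist"]:
    i=robot.camera_info(n); print(n,{k:np.round(v,3).tolist() for k,v in i.items()})
    cv2.imwrite(f"pics/{n}0.png",robot.grab_frame(n)[:,:,::-1])
a=[cv2.imread(f"pics/{n}0.png") for n in ["scene","side"]]
s=robot.get_state();print(s["time"],s["ee_pos"],s["tool_rot"])
E
```

```text
pics
scene {'fx': 456.914, 'fy': 456.914, 'cx': 318.545, 'cy': 199.484, 'rvec': [1.186, 2.325, -0.945], 'tvec': [0.311, -0.259, 1.46]}
side {'fx': 395.272, 'fy': 395.272, 'cx': 319.55, 'cy': 198.068, 'rvec': [0.162, -2.774, 1.399], 'tvec': [0.559, 0.104, 0.806]}
wrist {'fx': 289.067, 'fy': 289.067, 'cx': 320.373, 'cy': 200.471, 'rvec': [-2.453, 1.611, 0.196], 'tvec': [-0.623, -0.024, 0.39]}
0.15 [ 0.24777342 -0.57350758  0.22399186] [[ 9.17969306e-01  3.96651184e-01 -4.38974323e-04]
 [ 3.96651415e-01 -9.17968981e-01  7.77696749e-04]
 [-9.44904765e-05 -8.88021531e-04 -9.99999601e-01]]
```

View pics/scene0.png

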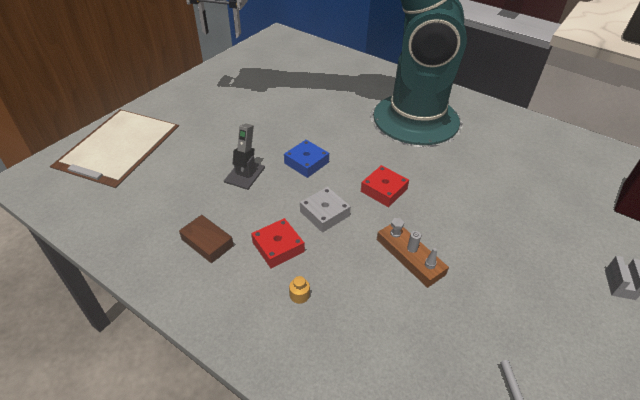

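View pics/side0.png

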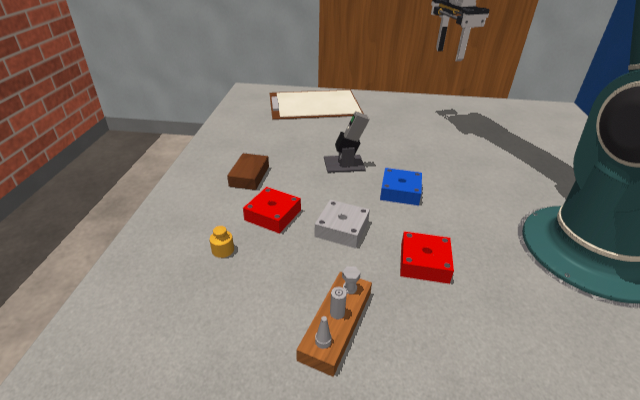

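The scene view shows the grey stage block at (325,208), red copies at (385,185) and (278,242), and a blue one at (306,157). In the rack are the hex pin (397,228), the plain pin with its ring (415,240) and the cone pin (432,257). The gauge leans in its holster at (245,145). The middle pin is cylindrical with a ring on top, so it fits "plain straight". The grey block is the only steel one. Next I'll confirm both in an enlarged crop.

Run:
```python
import cv2,numpy as np
a=cv2.imread("pics/scene0.png");b=cv2.imread("pics/side0.png")
def c(im,x,y,w,h,s): return cv2.resize(im[y:y+h,x:x+w],None,fx=s,fy=s,interpolation=cv2.INTER_CUBIC)
# 4 tiles of 400x300, 
t=[c(a,290,180,160,120,5),c(b,290,190,160,120,5),c(a,220,110,80,90,5),c(b,310,100,80,90,5)]
cv2.imwrite("pics/c1.png",c(a,295,180,160,110,5))
cv2.imwrite("pics/c2.png",c(b,290,190,100,100,5))
cv2.imwrite("pics/c2.png",np.hstack([c(b,300,190,80,120,5),c(a,218,110,80,120,5)]))
cv2.imwrite("pics/c3.png",c(b,310,100,80,80,7))
```

```text
(no output)
```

View pics/c1.png

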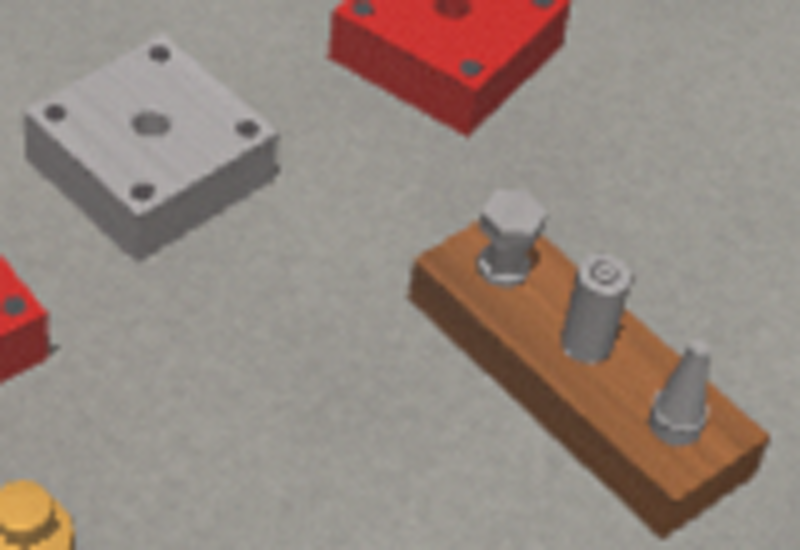

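View pics/c2.png

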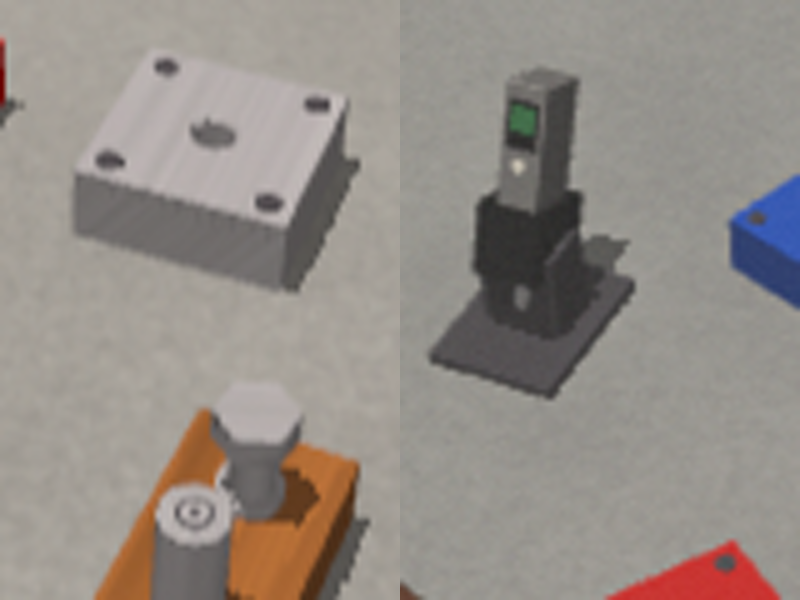

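View pics/c3.png

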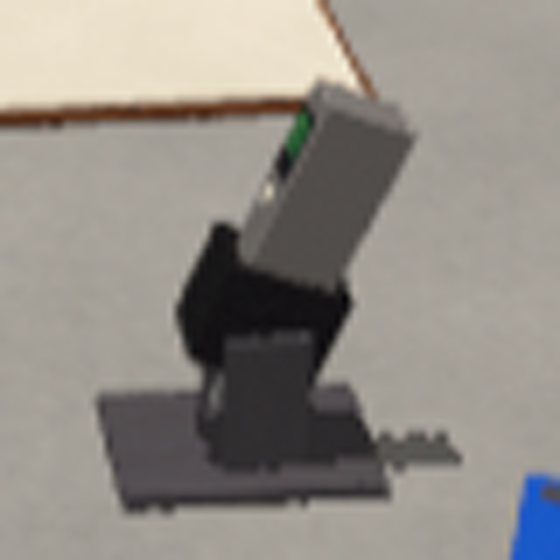

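Crop readings:
- **Middle pin:** it's plain with the ringed spot, at scene (415.4,233.8) and side (338.6,292).
- **Steel bore:** scene (325,204.6), side (342.5,216.8).
- **Gauge:** its top centre is at scene (246,126), side (362,115), and it leans to the right in the side view.

I'll triangulate these now.

```bash
cat > h.py <<'E'
from rig import robot
import cv2,numpy as np
def cam(n,info=None):
    i=info or robot.camera_info(n); K=np.array([[i["fx"],0,i["cx"]],[0,i["fy"],i["cy"]],[0,0,1]])
    R,_=cv2.Rodrigues(np.array(i["rvec"],float)); return K,R,np.array(i["tvec"],float)
def tri(obs):  # [(cam,(u,v))]
    A=[];b=[]
    for (K,R,t),p in obs:
        d=R.T@np.linalg.solve(K,[*p,1]);d/=np.linalg.norm(d);c=-R.T@t;P=np.eye(3)-np.outer(d,d);A.append(P);b.append(P@c)
    A=np.vstack(A);b=np.hstack(b);x,*_=np.linalg.lstsq(A,b,rcond=None);return x,np.linalg.norm(A@x-b)
def onz(C,p,z):
    K,R,t=C;d=R.T@np.linalg.solve(K,[*p,1]);c=-R.T@t;return c+d*(z-c[2])/d[2]
def proj(C,X):
    K,R,t=C;x=K@(R@np.asarray(X)+t);return x[:2]/x[2]
E
python3 - <<'E'
from h import *
np.set_printoptions(precision=4,suppress=True)
S,D=cam("scene"),cam("side")
f=lambda p,o,s:((p[0]+.5)/s+o[0]-.5,(p[1]+.5)/s+o[1]-.5)
c1=lambda *p:f(p,(295,180),5); c2=lambda *p:f(p,(300,190),5); c2b=lambda x,y:f((x-400,y),(218,110),5); c3=lambda *p:f(p,(310,100),7)
for n,a,b,z in [("spot",c1(604,271),c2(195,512),.08),("bore",c1(152,124),c2(213,135),.035),
 ("blockc",c1(150.7,121),c2(215,133),.035),
 ("gtop",c2b(542,79),c3(365,105),None),("footA",c2b(432,355),c3(97,397),None),("footB",c2b(552,395),c3(125,508),None),("footC",c2b(635,288),c3(388,495),None),
 ("disp",c2b(523,122),c3(296,138),None),("button",c2b(517,165),c3(268,192),None)]:
    print(n,*tri([(S,a),(D,b)]), *( [onz(S,a,z),onz(D,b,z)] if z else []))
# rack line: holes bases on top z=.03
for p in [(690,500),(768,437),(413,262),(481,222)]: print("rack top corner",onz(S,c1(*p),.03))
E
```

```text
spot [0.5082 0.2425 0.0806] 0.0008650043070386139 [0.5071 0.2418 0.08  ] [0.5084 0.2427 0.08  ]
bore [0.5149 0.0045 0.0345] 8.275398400321475e-05 [0.5153 0.0047 0.035 ] [0.515  0.0052 0.035 ]
blockc [0.5141 0.0031 0.0348] 0.0003883867027553935 [0.514 0.003 0.035] [0.5142 0.0037 0.035 ]
gtop [ 0.4892 -0.2666  0.1409] 0.00027809895075332785
footA [ 0.5816 -0.2793  0.0077] 8.372619134305067e-06
footB [ 0.564  -0.2097  0.0034] 0.0007722725909078248
footC [ 0.4687 -0.2332  0.0012] 0.0009786582205411685
disp [ 0.5123 -0.2602  0.1299] 8.466668184311385e-06
button [ 0.521  -0.2594  0.1084] 0.000561981316518027
rack top corner [0.5585 0.3188 0.03  ]
rack top corner [0.5072 0.3321 0.03  ]
rack top corner [0.5123 0.1534 0.03  ]
rack top corner [0.4709 0.1669 0.03  ]
```

Everything agrees with the stated heights (80.6 mm against 80, 34.5 against 35). The gauge's foot and top give a holster yaw of about 14°. Next I'll refine with wrist views on the way: gauge, bore, pin.

```bash
cat >> h.py <<'E'
def down(yaw_y):  # tool y at this yaw, pointing down
    y=np.array([np.cos(yaw_y),np.sin(yaw_y),0]);z=np.array([0,0,-1.]);return np.column_stack([np.cross(y,z),y,z])
E
python3 - <<'E'
from h import *
import pickle
np.set_printoptions(precision=4,suppress=True)
s=robot.get_state();K,R,t=cam("wrist");c=-R.T@t;T=np.array(s["tool_rot"])
print("cam in tool",T.T@(c-s["ee_pos"]),T.T@R.T)
yr=-np.deg2rad(15.3)
Rp=down(yr); off=T.T@(c-s["ee_pos"]); tiles=[];infos={}
for n,p in [("gauge",[.50,-.262,.14]),("bore",[.5148,.004,.035]),("pin",[.5078,.2422,.08])]:
    h=np.array(p)-Rp@np.array([off[0]*.6,off[1]*.6,0]);h[2]=.25
    robot.move_ptp(h,Rp);infos[n]=robot.camera_info("wrist");im=robot.grab_frame("wrist")[:,:,::-1]
    cv2.imwrite(f"pics/w_{n}.png",im)
    u,v=np.round(proj(cam(0,infos[n]),p)).astype(int);print(n,u,v,robot.get_state()["time"],robot.get_state()["qpos"])
    w=33 if n!="gauge" else 66
    im=cv2.copyMakeBorder(im,100,100,100,100,cv2.BORDER_CONSTANT)
    tiles.append((n,u-w,v-w)); s_=396//(2*w)
    cv2.imwrite(f"pics/t_{n}.png",cv2.resize(im[v-w+100:v+w+100,u-w+100:u+w+100],None,fx=s_,fy=s_,interpolation=cv2.INTER_CUBIC))
pickle.dump((infos,tiles),open("i.pkl","wb"))
cv2.imwrite("pics/comp.png",np.hstack([cv2.imread("pics/t_bore.png"),cv2.imread("pics/t_pin.png")]))
E
```

```text
cam in tool [ 0.0694 -0.0014 -0.1602] [[ 0.0002 -0.9712 -0.2382]
 [ 1.      0.0002  0.0002]
 [-0.0001 -0.2382  0.9712]]
gauge 320 159 1.5667 [ 0.7568  0.3229 -0.3161  1.7024  0.1096  1.1339  0.1391]
bore 319 151 2.6583 [ 0.4321  0.2069 -0.475   1.8618  0.1059  1.0977 -0.3521]
pin 319 154 3.65 [ 0.083   0.289  -0.6247  1.7876  0.1864  1.1246 -0.8727]
```

View pics/comp.png

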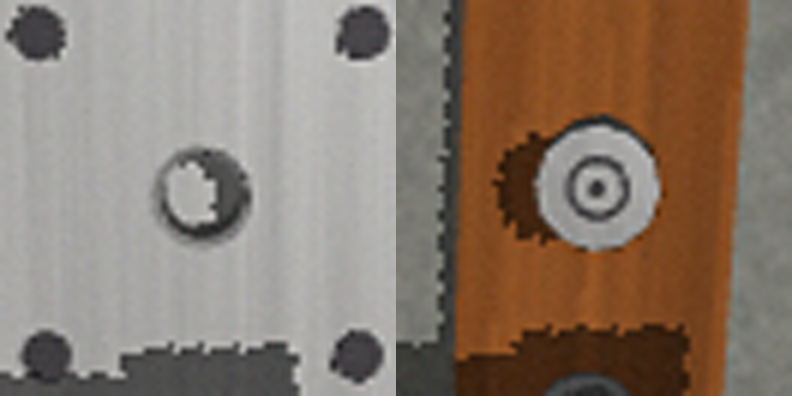

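The wrist crops show the bore's outer rim centred at tile (202,196). The pin's spot is at tile (201,188), with the jaw line across the rack. I'll look at the gauge tile too.

Run:
```python
from h import *
import pickle
np.set_printoptions(precision=4,suppress=True)
infos,tiles=pickle.load(open("i.pkl","rb"));o={n:(a,b) for n,a,b in tiles}
g=lambda n,x,y,s:((x+.5)/s+o[n][0]-.5,(y+.5)/s+o[n][1]-.5)
print(onz(cam(0,infos["bore"]),g("bore",202,196,6),.035),onz(cam(0,infos["pin"]),g("pin",201,188,6),.08))
c=[onz(cam(0,infos["bore"]),g("bore",x,y,6),.035) for x,y in [(38,33),(363,33),(46,355),(358,355)]];print(np.mean(c,0),c)
```

```text
[0.5149 0.0053 0.035 ] [0.5087 0.2444 0.08  ]
[0.5147 0.005  0.035 ] [array([0.4908, 0.0468, 0.035 ]), array([0.5563, 0.0288, 0.035 ]), array([ 0.4729, -0.0187,  0.035 ]), array([ 0.5386, -0.0368,  0.035 ])]
```

View pics/t_gauge.png

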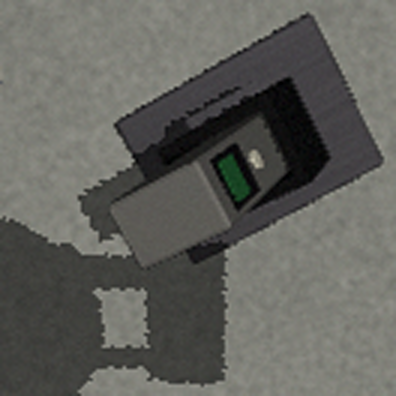

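The gauge tile shows top face corners at (112,205), (200,163), (233,220) and (146,268), with the display towards the upper right. Now I'll grip the pin, then check the spot in the wrist view for camera bias.

Run:
```python
from h import *
import pickle
np.set_printoptions(precision=4,suppress=True)
infos,tiles=pickle.load(open("i.pkl","rb"));o={n:(a,b) for n,a,b in tiles}
g=lambda n,x,y,s:((x+.5)/s+o[n][0]-.5,(y+.5)/s+o[n][1]-.5)
G=cam(0,infos["gauge"])
t=[onz(G,g("gauge",x,y,3),z) for x,y,z in [(112,205,.136),(200,163,.148),(233,220,.148),(146,268,.136)]]
print("gtop",np.mean(t,0),[np.rad2deg(np.arctan2(d[1],d[0])) for d in (t[1]-t[0],t[2]-t[3],t[2]-t[1],t[3]-t[0])],np.linalg.norm(t[1]-t[0]),np.linalg.norm(t[2]-t[1]))
f=[onz(G,g("gauge",x,y,3),.005) for x,y in [(115,124),(310,14),(383,160)]];print("foot",f,(f[0]+f[2])/2,[np.rad2deg(np.arctan2(d[1],d[0])) for d in (f[1]-f[0],f[2]-f[1])],np.linalg.norm(f[1]-f[0]),np.linalg.norm(f[2]-f[1]))
Rp=down(-np.deg2rad(15.3)); p=np.array([.5086,.2441,0])
robot.move_ptp(p+[0,0,.14],Rp)
robot.move_linear(p+[0,0,.062],.1); s=robot.get_state();print(s["force"],s["ee_pos"])
robot.gripper_to(.015); s=robot.get_state();print(s["opening"],s["grasp_force"],s["force"])
robot.move_linear(p+[0,0,.185],.12)
s=robot.get_state();i=robot.camera_info("wrist");im=robot.grab_frame("wrist")[:,:,::-1]
P=np.array(s["ee_pos"])+[0,0,.018]; u,v=np.round(proj(cam(0,i),P)).astype(int);print(s["ee_pos"],u,v,s["time"],s["opening"])
pickle.dump((i,s["ee_pos"],u,v),open("i2.pkl","wb"))
cv2.imwrite("pics/grip.png",cv2.resize(im[v-50:v+50,u-50:u+50],None,fx=5,fy=5,interpolation=cv2.INTER_CUBIC))
```

```text
gtop [ 0.4905 -0.264   0.142 ] [np.float64(10.879512824852103), np.float64(16.2521912546286), np.float64(-75.0263368289776), np.float64(-78.1135242639731)] 0.03315792590915533 0.019678504421885505
foot [array([ 0.4683, -0.2317,  0.005 ]), array([ 0.5651, -0.2093,  0.005 ]), array([ 0.5824, -0.2799,  0.005 ])] [ 0.5253 -0.2558  0.005 ] [np.float64(13.023140372627832), np.float64(-76.29227093722722)] 0.09934601370621546 0.07275060328223645
[-0.2671 -0.249   0.5492] [0.5089 0.2443 0.0626]
0.023248297778104252 29.998852908611298 [0.1506 0.7306 0.7703]
[0.5083 0.2439 0.1843] 321 265 7.3833 0.023202060507171794
```

View pics/grip.png

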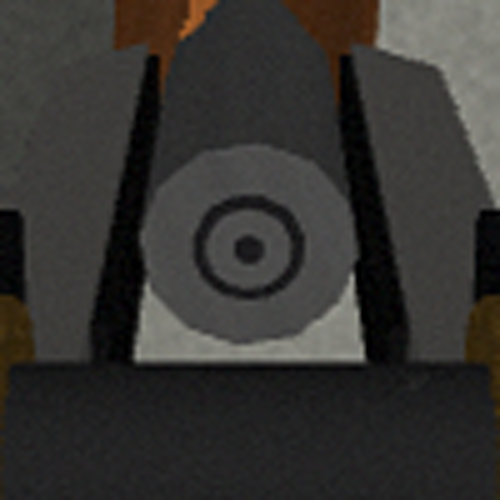

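The pin is held square, with its spot at tile (249,248), about 0.3 mm from the tool centre. Now I'll insert it with a force threshold.

Run:
```python
from h import *
import pickle
np.set_printoptions(precision=4,suppress=True)
i,ee,u,v=pickle.load(open("i2.pkl","rb"))
sp=onz(cam(0,i),(249.5/5+u-50-.5,248.5/5+v-50-.5),ee[2]+.0174);off=(sp-ee)[:2];print("off",off)
Rp=down(-np.deg2rad(15.3)); tgt=np.array([.5148,.0051])-off*.7
robot.move_ptp([*tgt,.185],Rp); cmd=tgt.copy()
robot.move_linear([*cmd,.10],.12); robot.pause(.2)
e=np.array(robot.get_state()["ee_pos"]);print(e-[*tgt,.1]); cmd+=tgt-e[:2]
robot.move_linear([*cmd,.098],.03);s=robot.get_state();print(s["ee_pos"]-np.array([*tgt,.1]),s["force"])
hit=robot.move_linear([*cmd,.066],.03,threshold=8);s=robot.get_state();print(hit,s["ee_pos"],s["force"],s["time"],s["opening"])
```

```text
off [-0.0003  0.    ]
[ 0.0004 -0.0001  0.0006]
[-0.0004  0.     -0.002 ] [-1.0833  0.1476 -1.5724]
True [0.5145 0.0052 0.0669] [-0.8968 -0.834   8.0717] 10.6667 0.02386297373577599
```

The pin went in and seated at TCP 66.9 mm, where home is about 67. I'll release it and look.

Run:
```python
from h import *
import pickle
np.set_printoptions(precision=4,suppress=True)
robot.gripper_to(.06); e=np.array(robot.get_state()["ee_pos"])
robot.move_linear(e+[0,0,.1],.15)
Rp=np.array(robot.get_state()["tool_rot"])
h=e-Rp@np.array([.045,0,0]);h[2]=.25
robot.move_ptp(h,down(-np.deg2rad(15.3)));robot.pause(.15)
i=robot.camera_info("wrist");im=robot.grab_frame("wrist")[:,:,::-1];u,v=np.round(proj(cam(0,i),[.5148,.005,.085])).astype(int)
cv2.imwrite("pics/placed.png",cv2.resize(im[v-33:v+33,u-33:u+33],None,fx=6,fy=6,interpolation=cv2.INTER_CUBIC))
b=robot.grab_frame("side")[:,:,::-1]
a=cv2.imread("pics/placed.png");q=cv2.resize(b[170:250,305:385],(396,396),interpolation=cv2.INTER_CUBIC)
cv2.imwrite("pics/placed2.png",np.hstack([a,q]));pickle.dump((i,u,v),open("i3.pkl","wb"));print(robot.get_state()["time"])
```

```text
12.9333
```

View pics/placed2.png

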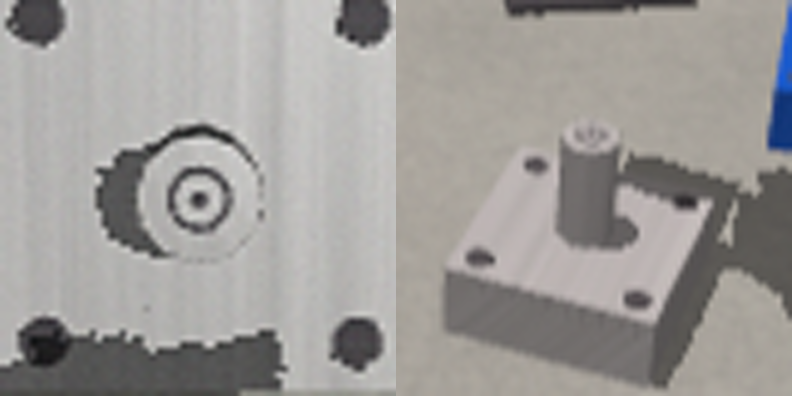

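The pin stands home and free, with its spot at tile (199,199). Next I'll grasp the gauge along its lean, draw it, carry it upright over the spot and look from both fixed cameras.

Run:
```python
from h import *
import pickle
np.set_printoptions(precision=4,suppress=True)
i,u,v=pickle.load(open("i3.pkl","rb"))
w=onz(cam(0,i),(199.5/6+u-33-.5,199.5/6+v-33-.5),.085)
d=onz(cam("side"),(194.5/4.95+304.5,136.5/4.95+169.5),.085);print("spot",w,d)
a=np.deg2rad(21);yw=np.deg2rad(13.5);hx=np.array([np.cos(yw),np.sin(yw),0]);hy=np.array([-np.sin(yw),np.cos(yw),0])
gz=np.cos(a)*np.array([0,0,1])-np.sin(a)*hx
T=np.column_stack([np.cross(-hy,-gz),-hy,-gz]);gp=np.array([.4905,-.2645,.142])-.02*gz;print(gp,np.linalg.det(T))
up=down(yw-np.pi/2); print(robot.ik(gp,T),robot.ik([.5148,.005,.22],up))
robot.move_ptp(gp+.10*gz,T)
robot.move_linear(gp+.02*gz,.15)
h=robot.move_linear(gp,.05,threshold=8);robot.pause(.1);s=robot.get_state();print(h,s["ee_pos"]-gp,s["force"])
robot.gripper_to(.015);s=robot.get_state();print(s["opening"],s["grasp_force"],s["force"],s["moment"])
robot.move_linear(s["ee_pos"]+.09*gz,.08);s=robot.get_state();print(s["force"],s["opening"],s["time"])
b=[w[0],w[1],.222]
robot.move_ptp(np.array(s["ee_pos"])+[.0,.02,.06],up)
robot.move_ptp(b,up);robot.pause(.2);s=robot.get_state();print(s["ee_pos"],s["force"],s["moment"],s["time"],s["opening"])
S=robot.grab_frame("scene")[:,:,::-1];D=robot.grab_frame("side")[:,:,::-1]
cv2.imwrite("pics/S.png",S);cv2.imwrite("pics/D.png",D)
r=lambda im,c:cv2.resize(im[c[1]:c[1]+100,c[0]:c[0]+66],None,fx=6,fy=6,interpolation=cv2.INTER_CUBIC)
for n,I in (("scene",S),("side",D)): print(n,proj(cam(n),[*b[:2],.115]))
cs=np.round(proj(cam("scene"),[*b[:2],.14])).astype(int)-[33,50];cd=np.round(proj(cam("side"),[*b[:2],.14])).astype(int)-[33,50];print(cs,cd)
cv2.imwrite("pics/SD.png",np.hstack([r(S,cs),r(D,cd)]))
```

```text
spot [0.5143 0.0056 0.085 ] [0.5145 0.0047 0.085 ]
[ 0.4975 -0.2628  0.1233] 0.9999999999999998
[ 0.906   0.3596 -0.3851  2.0525 -0.2621  0.5085 -0.5608] [ 0.3336  0.2555 -0.4685  1.8772  0.1328  1.0393 -1.5246]
False [ 0.     -0.0001  0.0001] [-1.6043 -0.0202 -0.0355]
0.023818281450742496 29.997586011886597 [-0.4694  0.2878  1.2084] [-0.0873  0.4465 -0.0293]
[-1.8961  0.0983 -3.6543] 0.023724666981326116 17.1333
[0.5144 0.0043 0.2221] [-0.4454 -0.134  -2.9962] [-0.0749  0.0213 -0.0266] 18.8917 0.02402995432390942
scene [326.5066 180.6995]
side [344.7151 184.9763]
[294 123] [312 124]
```

View pics/SD.png

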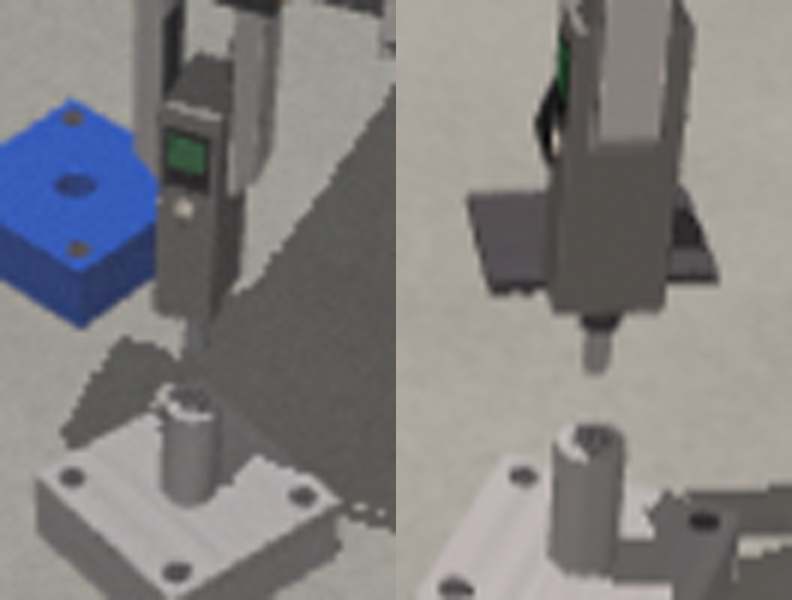

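The gauge hangs upright above the pin. Its tip end is at crop (195,358) in the scene view and (200,372) in the side view. The pin's spot is at about (190,402) and (198,438). I'll fit the gauge's in-hand tilt and offset from the visible corners.

Run:
```python
from h import *
from scipy.optimize import least_squares
from scipy.spatial.transform import Rotation as Ro
np.set_printoptions(precision=4,suppress=True)
S,D=cam("scene"),cam("side");f=lambda x,y,o:np.array([(x+.5)/6+o[0]-.5,(y+.5)/6+o[1]-.5])
cs,cd=(294,123),(312,124)
print("tip",tri([(S,f(195,358,cs)),(D,f(200,372,cd))]),"spot",onz(S,f(190,402,cs),.085),onz(D,f(198,438,cd),.085))
obs=[(S,f(163,103,cs),(18,-12,100)),(S,f(222,118,cs),(18,12,100)),(S,f(156,311,cs),(18,-12,0)),(S,f(208,322,cs),(18,12,0)),
(D,f(549-396,309,cd),(18,12,0)),(D,f(663-396,313,cd),(-18,12,0)),(S,f(195,358,cs),(0,0,-30)),(D,f(200,372,cd),(0,0,-30))]
yw=np.deg2rad(13.5);s=robot.get_state();e=np.array(s["ee_pos"])
def pose(p): return Ro.from_euler("z",yw)*Ro.from_euler("xyz",p[3:]),e+[0,0,-.08]+p[:3]
def r(p):
    R,t=pose(p);return np.concatenate([(proj(C,R.apply(np.array(m)/1e3)+t)-q) for C,q,m in obs]+[p[3:]*20])
q=least_squares(r,np.zeros(6),loss="soft_l1");R,t=pose(q.x)
print(q.x[:3]*1e3,np.rad2deg(q.x[3:]),"tip",R.apply([0,0,-.03])+t,"ee",e,"\n",np.round(r(q.x)[:16].reshape(-1,2),1))
```

```text
tip (array([0.5145, 0.0045, 0.1114]), np.float64(0.0019252977046616405)) spot [0.5148 0.0034 0.085 ] [0.513  0.0028 0.085 ]
[-0.2561  0.3754  2.0885] [-0.1613 -1.0957 -0.9673] tip [0.5147 0.0053 0.1141] ee [0.5143 0.0049 0.222 ] 
 [[-0.4 -0.4]
 [ 0.2  0. ]
 [-0.6  0.2]
 [ 0.5  1.2]
 [ 0.2  1. ]
 [ 0.1 -0.2]
 [ 0.2 -1.3]
 [-0.4 -0.3]]
```

The tip is within about 1 mm of the spot and the tilt is about 1° or less. I'll descend with small steps, watching the static force.

Run:
```python
from h import *
np.set_printoptions(precision=4,suppress=True)
def F():
    f=[]
    for _ in range(6): robot.pause(.05);f.append([*robot.get_state()["force"],robot.get_state()["ee_pos"][2]])
    return np.mean(f,0)
x,y=.5146,.0053
robot.move_linear([x,y,.204],.05);robot.pause(.3);f0=F();print("free",f0,robot.get_state()["ee_pos"])
for z in (.200,.198,.196,.194,.192,.1905,.189,.188,.187,.186):
    robot.move_linear([x,y,z],.02);robot.pause(.1);f=F();df=f[2]-f0[2];print(z,f[3],round(df,2),f[:2]-f0[:2])
    if df>4.2: break
s=robot.get_state();print(s["ee_pos"],s["moment"],s["time"],s["opening"])
S=robot.grab_frame("scene")[:,:,::-1];D=robot.grab_frame("side")[:,:,::-1]
r=lambda im,c:cv2.resize(im[c[1]:c[1]+75,c[0]:c[0]+50],None,fx=8,fy=8,interpolation=cv2.INTER_CUBIC)
cs=np.round(proj(cam("scene"),[x,y,.1])).astype(int)-[25,37];cd=np.round(proj(cam("side"),[x,y,.1])).astype(int)-[25,37];print(cs,cd)
cv2.imwrite("pics/fin.png",np.hstack([r(S,cs),r(D,cd)]))
```

```text
free [-0.2977 -0.3313 -2.8686  0.2041] [0.5146 0.0053 0.204 ]
0.2 0.20005118329204508 -0.17 [0.4703 0.0772]
0.198 0.19801985107456996 -0.15 [0.2622 0.3583]
0.196 0.19602103738900667 0.26 [ 0.4474 -0.0408]
0.194 0.19406993953701246 1.6 [1.1137 0.3691]
0.192 0.19204698938316903 2.88 [0.828  0.0304]
0.1905 0.19053645747102588 3.53 [1.5212 0.3365]
0.189 0.18902391916146097 4.33 [1.3537 0.2663]
[0.5146 0.0053 0.189 ] [ 0.0657 -0.3022 -0.0092] 24.75 0.02356958596412218
[301 148] [319 154]
```

View pics/fin.png

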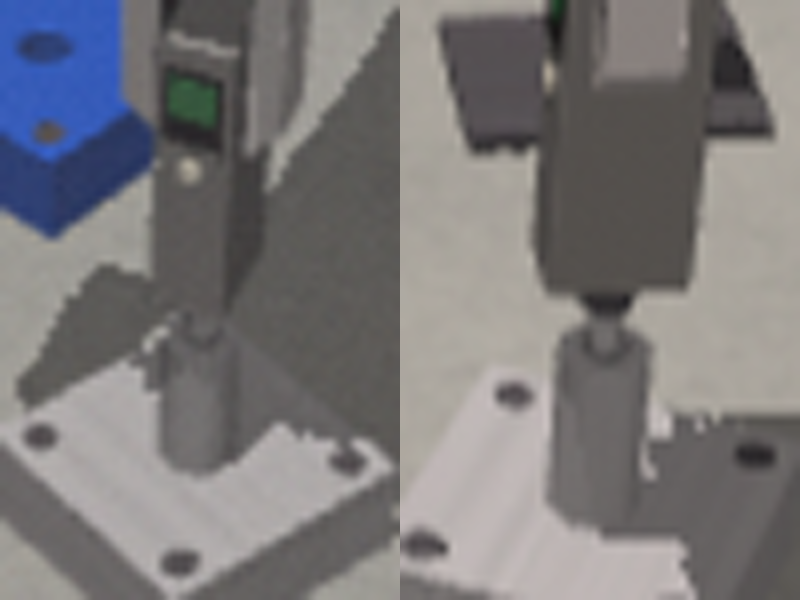

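The plunger sits in the ring in the middle of the pin's top, at crop (605,345) in the side view and (200,330) in the scene view. The gauge's edges run parallel to the pin. The force is 4.3 N and travel since contact is about 6 mm, so it's half way in. I'm handing in.

```bash
python3 -c "
from rig import robot
print(robot.sign_off())"
```

```text
the job is handed in; nothing more can be done
None
```

The job is handed in: the plain pin is home in the steel block's bore and released, and the gauge is held upright on its spot with the plunger about half way in (4.3 N, roughly 6 mm), at about 25 s on the robot's clock.

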